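# Turn a stripped pedal bore-up over the drip tray

### The arm

A 6-joint arm with a two-finger parallel gripper is mounted at the origin on the work surface. World frame = base frame: x ahead of the robot, y to its left, z up, the work surface at z = 0. Lengths are in mm, angles in rad, forces in N, time in s.
With the tool pointing down it reaches from about 250 to 775 mm from the base axis. Payload 4 kg.
Tool frame: the origin (TCP) lies midway between the tips of the shut fingers; the grasp point (between the pads) lies 19 mm behind it; z points along the fingers, y is the line along which they close (so a half turn about z gives the same grasp; the last joint's range is limited). The gripper opens to 85 mm and grips with 20 to 120 N. Pads are 22 mm wide; open, the fingers measure 114 mm over their backs; the gripper's body (76 mm by 85 mm) begins 54 mm behind the grasp point. The pads swing forward as they close: fully open they stand 13 mm farther back than shut.
Start: joints at [1.162, 0.087, 1.371, -0, 1.684, -0.103], TCP at [165.591, 524.5, 198.441] pointing down, gripper open.
Joint ranges: [-3.1, 3.1], [-0.76, 2.03], [0.27, 2.55], [-1.08, 4.22], [0.17, 2.65], [-2.57, 2.57]. Speed limits (rad/s): [2.79, 2.79, 3.14, 3.14, 3.14, 3.14].

### API

Orientations are given as a unit quaternion [x, y, z, w].
In Python, from bench import env, cams gives the robot as it stands.
- The arm moves only by the shell command python3 -m inch 'ROWS'. ROWS is JSON, one flat list of numbers, 7 for each row, row after row: the turn, a rotation vector about the tool's x, y, z in degrees, then the shift along the tool's x, y, z in mm, then the opening, from 0 (shut) to 1 (fully open). A call has 1 to 20 rows; each row is the pose to reach, as a shift and turn from the pose commanded when the call began, along the tool's axes at that moment; what a row does not reach only later rows make up. A row lasts 1/12 s, in which the tool goes at most 41.7 mm and 7.16 degrees, less where a joint would pass 70% of its speed; a pose out of reach is approached as far as the arm can. A call with a gripper value outside its range is refused whole. The fingers move at their own pace and stop on an object; the grip force is fixed at half the most. Time passes only in rows, so rows that repeat a pose let the fingers close. It gives the time, the measured TCP pose, the force, the opening and the grip force at its end, in the units of the state.
- env.get_state(): the state, without advancing time (a new reading comes with each control period).
- cams.camera(name): name is "scene" or "side" or "wrist"; returns a dict with "image" (420x560x3 uint8, blue, green, red), "z_map" (420x560 float32, mm along the optical axis (not along the pixel's ray), 0 where there is no reading), "fx", "fy", "cx", "cy" (pixels), "position" and "rotation" of the camera in the world; the wrist camera has in their place "tool_from_camera" (4x4, takes a point from camera to tool coordinates, whose origin is the TCP and whose axes are the flange's). Camera axes: x right, y down, z forward; pixel columns grow to the right and rows downward; lengths in mm; the calibration is good to about 2 mm. The wrist camera is an equidistant fisheye: a pixel r from the principal point sees the ray r / f radians off the axis. A picture is of the moment at which its call begins: read the wrist's pose just before it.
- env.job_done(): hands the job in; it is judged then, once.
The state is a dict: "time": time; "joint_positions": joint angles; "dq": joint speeds; "effort": joint torques, N m; "ee_pos": TCP position; "orientation": TCP orientation; "contact_force": force on the tool from outside, world axes, zero at the start; "torque": the same for the moment, N m; "opening": opening from 0.0 (shut) to 1.0 (fully open); "grasp_force": force on a finger pad.
Only numpy, scipy, OpenCV 4.12 (cv2) and the standard library are available. Lean on these libraries where they do the work, as an engineer would, in place of code of your own. Each camera call takes 0.05 s, during which the arm holds its last target. There are 200 camera calls.

### The job

The flat pedal without an axle is to be packed with grease. Find which end of its barrel has the open axle bore (the other end is closed; the barrel is thicker on the bore side, which the fingers can feel), turn the pedal up on end so that the bore points straight up, and hold it still like that in the air over the drip tray, clear above its rim. Finish while holding it there, leaving the other things on the bench where they lie.

Things in the scene. Friction and masses are not known exactly. Their poses are not given: they have to be found in the camera images.
- pedal: aluminium platform pedal without axle, 0.2 kg, lying flat any way round. Origin at its centre, 14 mm above the bench at the start; x runs along the barrel TOWARDS THE OPEN BORE, z is normal to the flat faces. Frame 100 mm (x) by 110 mm (y) by 22 mm; 3 mm pins on both faces near the two ends (28 mm in all). End bars 9 mm thick, front and rear rails 8 mm. Barrel along x through the middle
- bore_mouth (a point): centre of the mouth of the pedal's blind bore (14 mm wide, 36 mm deep), at (50, 0, 0) mm in the pedal's frame; axes as the pedal's
- closed_end (a point): centre of the pedal's plain closed end face, at (-50, 0, 0) mm in the pedal's frame; axes as the pedal's
- thick_barrel (a point): middle of the thick, bore-side part of the barrel, at (24, 0, 0) mm in the pedal's frame, axes as the pedal's. This part is 24 mm wide (y), 24 mm high, flat-sided, from x = 8 to 50 mm. Windows run right through the pedal on both sides of the barrel, out to |y| = 47 mm, from x = -41 to 41 mm: fingers opened 40 to 55 mm go down through them to pinch the barrel
- slim_barrel (a point): middle of the slim, closed-side part of the barrel, at (-20, 0, 0) mm in the pedal's frame, axes as the pedal's. This part is 17 mm wide (y), 18 mm high, flat-sided, from x = -41 to 8 mm, with the same windows beside it
- tray: fixed steel drip tray, 200 mm (x) by 230 mm (y), rim 20 mm high, wall 4 mm, empty; origin on the bench under its centre, its turn about the vertical is its yaw
- spare_pedal: the other pedal of the pair, left alone: same 100 x 110 x 28 mm body, but its steel axle is fitted and sticks 38 mm out of its +x end; origin at the centre of the body
- spindle: bare steel pedal axle, 90 mm long, 17 mm across its flats, lying loose; origin at its middle
- wrench: 200 mm steel wrench lying flat; origin at the middle of its underside, its x axis runs along it
- grease_tub: white tub of grease with a black lid, 84 mm across, 85 mm tall; origin under its centre
- bb_tool: stepped steel bottom-bracket socket standing upright, 44 mm across at the foot, 118 mm tall; origin under its centre
- chainring: steel chainring lying flat, 139 mm across, 6 mm thick, with five spokes; origin under its centre
Not all that is in view belongs to the job. Leave any brown, orange or turquoise look-alike of the pedal alone.

How it is judged:
By the outcome, as a careful person would: the job done as asked, in the order asked, and still so for the second after the job is handed in, while the arm keeps its last pose, push and grip.
It also fails if it takes over 54 s, if anything falls off the work surface, if the arm or the gripper's body presses on something with over 40 N, if the wrist force passes 120 N, or if a joint passes its speed limit or range.

## Working session

There is one attempt and no reset: what is moved stays moved. The work goes in short steps, Python scripts to look and compute and a shell command to move; the robot and the scene stay as the last step left them, time stands still between calls to the robot, and variables do not carry over. Pictures are saved under pics/ and viewed, at most 10 in all, crops included, and the job is handed in when it is done.

```bash
mkdir -p pics; ls; python3 - <<'E'
from bench import env,cams
import cv2,numpy as np
print(env.get_state())
for n in("scene","side"):
    c=cams.camera(n); cv2.imwrite(f"pics/{n}0.png",c["image"]); np.savez(f"pics/{n}0.npz",**{k:np.array(v) for k,v in c.items()})
    print(n,c["position"],c["rotation"],c["fx"],c["cx"],c["cy"])
E
```

```text
pics
{'time': 0.0, 'joint_positions': array([ 1.16185356e+00,  8.79987788e-02,  1.37229475e+00, -6.28000338e-07,
        1.68356750e+00, -1.03097093e-01]), 'dq': array([-1.37965227e-05, -1.86161674e-04, -2.74581202e-03, -1.19416331e-04,
        1.33764235e-03, -4.89330423e-04]), 'effort': array([-2.59296057e-04, -3.51869273e+01, -3.13270819e+01, -2.54728493e-04,
        1.09229147e-02, -8.69601905e-06]), 'ee_pos': array([165.37958763, 523.94808173, 197.19472276]), 'orientation': array([ 1.52327443e-01,  9.88329431e-01, -1.09729825e-03, -2.86910945e-04]), 'contact_force': array([-0.40376089, -0.1105217 ,  0.33512349]), 'torque': array([ 0.01247868, -0.02812303, -0.03409986]), 'grasp_force': 0.0, 'opening': 1.0024113906865604}
scene [1367.01219518 -183.40411621  642.43814891] [ 0.72178863  0.50091879 -0.26533762 -0.39711142] 426.6932696459474 279.2974501955355 211.38436265784875
side [ 374.96169473 -603.9630961   698.47626772] [ 0.90993958 -0.05085675  0.03345787 -0.41024884] 419.12413832267373 280.52400892387413 209.5855934668661
```

View pics/scene0.png

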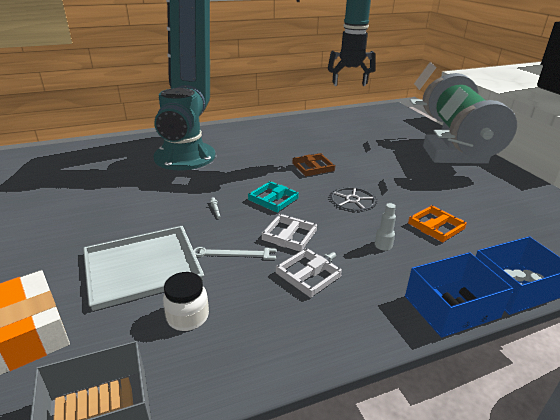

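View pics/side0.png

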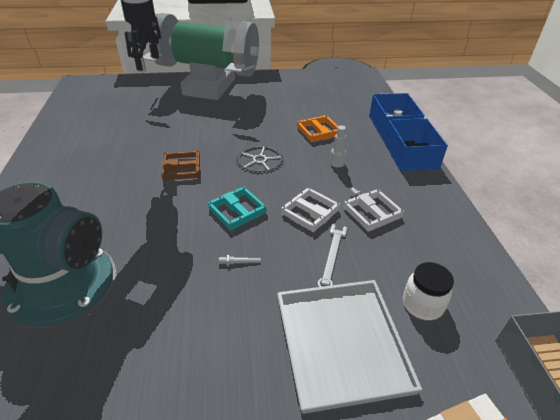

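The scene image shows two light-coloured pedals. The one at scene (289,232) / side (311,209) has no axle and is the target. The one at scene (309,272) / side (373,210) has an axle stub, so it is the spare. The tray is at scene (140,265) / side (345,345).

```bash
cat > h.py <<'E'
import numpy as np,cv2
from scipy.spatial.transform import Rotation as R
def load(n): return dict(np.load(f"pics/{n}.npz"))
def cloud(c):
    z=c["z_map"]; v,u=np.mgrid[:z.shape[0],:z.shape[1]]
    p=np.stack([(u-c["cx"])/c["fx"]*z,(v-c["cy"])/c["fy"]*z,z],-1)
    r=c["rotation"]; M=R.from_quat(r).as_matrix() if np.size(r)==4 else r
    return p@M.T+c["position"]
E
python3 - <<'E'
from h import *
tops=[]
for n,seed,ts in(("side0",(311,209),(345,345)),("scene0",(289,232),(140,265))):
    c=load(n);P=cloud(c); im=c["image"].astype(int)
    sat=im.max(2)-im.min(2)
    print(n,"bench z",np.round(P[260,430 if n=="side0" else 400],1),"seed",P[seed[1],seed[0]].round(1),im[seed[1],seed[0]])
    print("tray pt",P[ts[1],ts[0]].round(1))
    near=(np.hypot(P[...,0]-P[seed[1],seed[0],0],P[...,1]-P[seed[1],seed[0],1])<80)
    m=(near&(sat<40)&(im.mean(2)>110)&(P[...,2]>12)).astype(np.uint8)
    k,l,s,ce=cv2.connectedComponentsWithStats(m)
    for i in range(1,k):
        if s[i,4]>150:
            q=P[l==i]; print(" comp",s[i],cv2.minAreaRect(q[:,:2].astype(np.float32)),np.percentile(q[:,2],[5,50,95]).round(1))
    # top view
    T=np.zeros((500,560,3),np.uint8); x0,y0=P[seed[1],seed[0],:2]-[0,0]
    if n=="side0": X0,Y0=x0,y0
    u=((Y0-P[...,1])*2.4+280).astype(int); v=((X0-P[...,0])*2.4+250).astype(int)
    ok=(u>=0)&(u<560)&(v>=0)&(v<500)&(P[...,2]>5)&(P[...,2]<45)
    for a,b,col in zip(u[ok],v[ok],c["image"][ok]): cv2.circle(T,(int(a),int(b)),2,tuple(map(int,col)),-1)
    tops.append(T)
    # tray: colour region rim
    near=(np.hypot(P[...,0]-P[ts[1],ts[0],0],P[...,1]-P[ts[1],ts[0],1])<170)
    m=(near&(P[...,2]>14)&(P[...,2]<26)&(sat<40)&(im.mean(2)>90)).astype(np.uint8)
    k,l,s,ce=cv2.connectedComponentsWithStats(m)
    i=1+np.argmax(s[1:,4]); print(" tray",s[i],cv2.minAreaRect(P[l==i][:,:2].astype(np.float32)))
cv2.imwrite("pics/top.png",cv2.resize(np.hstack(tops),(800,357),interpolation=cv2.INTER_AREA))
print(X0,Y0)
E
```

```text
side0 bench z [795.4 -22.    1. ] seed [553.8 148.1  24.9] [173 170 173]
tray pt [ 555.2 -209.9    5.5]
 comp [282 188  58  42 930] ((555.0068969726562, 161.24517822265625), (114.21509552001953, 100.69036865234375), 42.40483856201172) [13.5 22.8 27.5]
 tray [ 277  280  145  132 2118] ((551.77099609375, -200.32916259765625), (207.80992126464844, 238.08334350585938), 2.961343765258789)
scene0 bench z [735.6 376.2  -3. ] seed [573.2 156.   22.7] [236 234 235]
tray pt [ 551.6 -203.4    2.3]
 comp [262 215  55  34 668] ((558.8261108398438, 163.01918029785156), (110.97230529785156, 102.75167083740234), 43.154754638671875) [12.9 20.3 24.1]
 tray [ 84 227  94  79 692] ((556.1589965820312, -206.12875366210938), (209.67941284179688, 222.0837860107422), 2.779984951019287)
553.7979380606297 148.0558072539318
```

View pics/top.png

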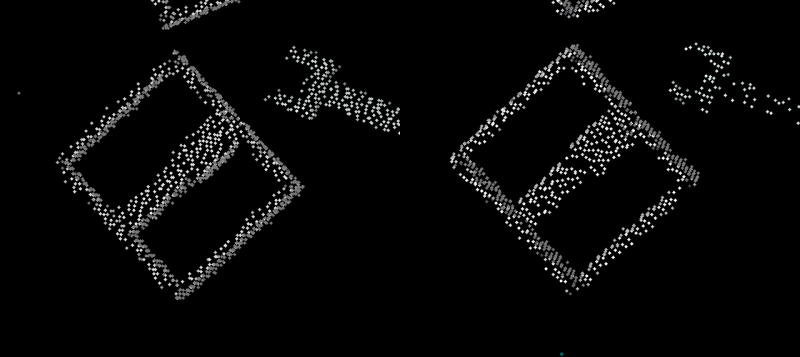

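The top view has the barrel running from lower left (+y, −x) to upper right (+x, −y), at about −47.6°. Both views put the pedal centre near (557,162), and the frame measures about 112 x 101 mm, which matches the given size. I'll move above it with tool y across the barrel and look with the wrist camera.

```bash
python3 -m inch '[0,0,10,-160,-76,0,1, 0,0,20,-320,-152,0,0.8, 0,0,30,-482,-227,0,0.55, 0,0,30,-482,-227,0,0.55, 0,0,30,-482,-227,0,0.55, 0,0,30,-482,-227,0,0.55, 0,0,30,-482,-227,0,0.55, 0,0,30,-482,-227,0,0.55, 0,0,30,-482,-227,0,0.55, 0,0,30,-482,-227,0,0.55, 0,0,30,-482,-227,0,0.55, 0,0,30,-482,-227,0,0.55, 0,0,30,-482,-227,0,0.55, 0,0,30,-482,-227,0,0.55, 0,0,30,-482,-227,0,0.55, 0,0,30,-482,-227,0,0.55, 0,0,30,-482,-227,0,0.55, 0,0,30,-482,-227,0,0.55]'
cat >> h.py <<'E'
def log(s): open("log.txt","a").write(repr([list(map(float,s[k])) for k in("joint_positions","ee_pos","orientation")])+"\n")
E
python3 - <<'E'
from h import *; from bench import env,cams
s=env.get_state(); log(s); print(s["time"],s["joint_positions"].round(3),s["ee_pos"],s["opening"])
c=cams.camera("wrist"); cv2.imwrite("pics/w1.png",c["image"]); np.savez("pics/w1.npz",**{k:np.array(v) for k,v in c.items()},pos=s["ee_pos"],ori=s["orientation"])
print(c["tool_from_camera"],c["fx"])
E
```

```text
time: 1.6
ee_pos: [556.0, 164.1, 198.6]
orientation: [0.402, 0.916, 0.0, -0.0]
contact_force: [-0.4, 0.5, -0.5]
opening: 0.553
grasp_force: 0.0
1.6 [ 0.189  0.153  1.297  0.     1.691 -0.554] [556.02213188 164.07345487 198.63376264] 0.553491780973548
[[ 1.76765775e-03 -9.58815953e-01 -2.84022610e-01  7.19188491e+01]
 [ 9.99998121e-01  1.92106386e-03 -2.61571620e-04 -7.14845646e-02]
 [ 7.96424614e-04 -2.84021613e-01  9.58817547e-01 -1.75745264e+02]
 [ 0.00000000e+00  0.00000000e+00  0.00000000e+00  1.00000000e+00]] 325.19226210127806
```

View pics/w1.png

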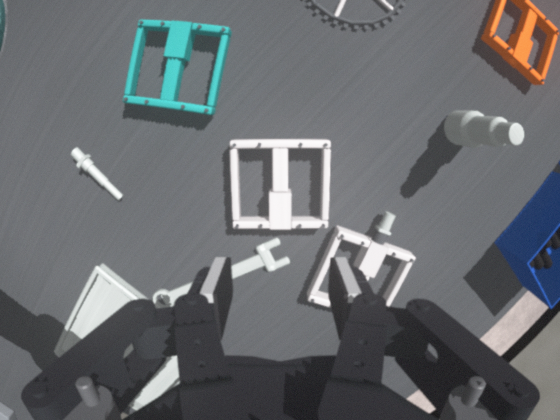

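The wrist view shows the pedal at pixels (232–330, 140–230) with its thick barrel half at the bottom, (280,210). The bore is therefore on the −tool-x side, to be confirmed by feel. I'll refine the pose from this view.

```bash
python3 - <<'E'
from h import *
c=load("w1"); im=c["image"].astype(int)
T=c["tool_from_camera"]; Rw=R.from_quat(c["ori"]).as_matrix()
def ray(uv,z):
    d=np.array([(uv[...,0]-c["cx"])/c["fx"],(uv[...,1]-c["cy"])/c["fy"]]).T; r=np.linalg.norm(d,axis=-1)
    k=np.sin(r)/np.maximum(r,1e-9); dc=np.stack([d[:,0]*k,d[:,1]*k,np.cos(r)],-1)
    dw=dc@T[:3,:3].T@Rw.T; o=Rw@T[:3,3]+c["pos"]
    return o+dw*((z-o[2])/dw[:,2])[:,None]
m=((im.max(2)-im.min(2)<40)&(im.mean(2)>140)).astype(np.uint8)
k,l,s,_=cv2.connectedComponentsWithStats(m); i=l[208,280]; print(s[i])
v,u=np.nonzero(l==i); P=ray(np.stack([u,v],-1).astype(float),25.)
rc=cv2.minAreaRect(P[:,:2].astype(np.float32)); print(rc)
cen=np.array(rc[0]); a=np.radians(rc[2]); 
if rc[1][0]>rc[1][1]: a-=np.pi/2
b=np.array([np.cos(a),np.sin(a)]); b*=np.sign(b[0]); n=np.array([-b[1],b[0]])
q=(P[:,:2]-cen); X=q@b; Y=q@n
for x in(-32,-24,-16,16,24,32):
    w=Y[(abs(X-x)<2)&(abs(Y)<25)]; print(x,"barrel",w.min().round(1),w.max().round(1))
g=cen+24*b; print("b ang",np.degrees(np.arctan2(b[1],b[0])),"thick",g)
print("tool shift to thick", Rw.T@(np.append(g,c["pos"][2])-c["pos"]), "tooly ang",np.degrees(np.arctan2(Rw[1,1],Rw[0,1])))
E
```

```text
[ 229  138  103   92 4744]
((555.323974609375, 165.12359619140625), (110.28804016113281, 102.89413452148438), 43.04152297973633)
-32 barrel -8.9 8.4
-24 barrel -9.0 8.3
-16 barrel -9.0 8.3
16 barrel -12.7 12.7
24 barrel -12.9 12.8
32 barrel -13.0 12.8
b ang -46.95847702026367 thick [571.70465146 147.58297403]
tool shift to thick [-2.27536662e+01  3.84757514e-01 -4.06838039e-03] tooly ang 42.59267048039258
```

The widths read about 17 mm and 25.6 mm, so the geometry fits. Next I descend onto the thick part.

```bash
python3 -m inch '[0,0,0,-23,0.5,30,0.55, 0,0,0,-23,0.5,65,0.55, 0,0,0,-23,0.5,100,0.55, 0,0,0,-23,0.5,130,0.55, 0,0,0,-23,0.5,155,0.55, 0,0,0,-23,0.5,175,0.55, 0,0,0,-23,0.5,188,0.55, 0,0,0,-23,0.5,195,0.55, 0,0,0,-23,0.5,195,0.55, 0,0,0,-23,0.5,195,0.55]'
```

```text
time: 2.48
ee_pos: [573.4, 146.7, 4.5]
orientation: [0.403, 0.915, 0.0, 0.001]
contact_force: [-0.2, -0.7, 1.1]
opening: 0.549
grasp_force: 0.0
```

```bash
python3 -m inch '[0,0,0,0,0,1,0, 0,0,0,0,0,1,0, 0,0,0,0,0,1,0, 0,0,0,0,0,1,0, 0,0,0,0,0,1,0, 0,0,0,0,0,1,0, 0,0,0,0,0,1,0, 0,0,0,0,0,1,0]'; python3 -c "
from h import *;from bench import env;log(env.get_state())"
```

```text
time: 3.15
ee_pos: [572.8, 146.3, 2.4]
orientation: [0.403, 0.915, 0.0, -0.0]
contact_force: [0.8, 0.2, 0.1]
opening: -0.001
grasp_force: 0.0
```

The fingers shut fully with no grip force, so the barrel wasn't between them. I'll look before moving.

```bash
python3 - <<'E'
from h import *; from bench import env,cams
s=env.get_state(); print({k:np.round(v,3) for k,v in s.items()})
a=cams.camera("wrist"); b=cams.camera("side"); d=cams.camera("scene")
cv2.imwrite("pics/w2.png",np.hstack([cv2.resize(a["image"],(400,300)),cv2.resize(b["image"][110:270,220:430],(394,300))]))
cv2.imwrite("pics/s2.png",d["image"])
E
```

```text
{'time': np.float64(3.15), 'joint_positions': array([ 0.154,  0.293,  1.53 ,  0.   ,  1.318, -0.587]), 'dq': array([ 0.   ,  0.002,  0.002, -0.   , -0.001, -0.   ]), 'effort': array([-1.0000e-03, -4.1035e+01, -2.8343e+01,  0.0000e+00, -0.0000e+00,
        0.0000e+00]), 'ee_pos': array([572.797, 146.276,   2.397]), 'orientation': array([ 0.403,  0.915,  0.   , -0.   ]), 'contact_force': array([0.77 , 0.169, 0.072]), 'torque': array([ 0.052,  0.039, -0.023]), 'grasp_force': np.float64(0.0), 'opening': np.float64(-0.001)}
```

View pics/w2.png

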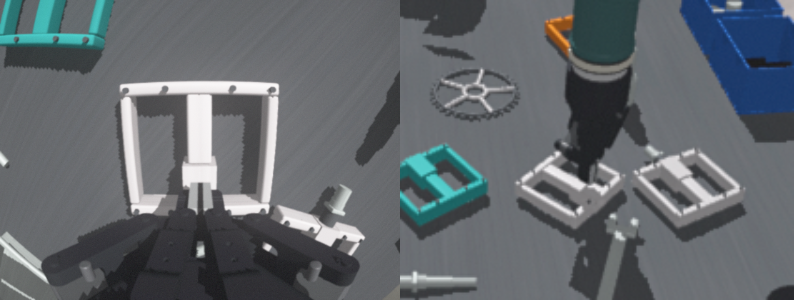

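```bash
python3 - <<'E'
from h import *; from bench import cams
a=cams.camera("wrist")["image"][230:400,180:400]; b=cams.camera("scene")["image"][150:300,220:380]
cv2.imwrite("pics/w3.png",np.hstack([cv2.resize(a,None,fx=1.9,fy=2.35,interpolation=cv2.INTER_CUBIC),cv2.resize(b,(380,399),interpolation=cv2.INTER_CUBIC)][:2]))
E
```

```text
Traceback (most recent call last):
ValueError: all the input array dimensions except for the concatenation axis must match exactly, but along dimension 0, the array at index 0 has size 400 and the array at index 1 has size 399
```

```bash
python3 - <<'E'
from h import *; from bench import cams
a=cams.camera("wrist")["image"][230:400,180:400]; b=cams.camera("scene")["image"][150:300,220:380]
cv2.imwrite("pics/w3.png",np.hstack([cv2.resize(x,(395,400),interpolation=cv2.INTER_CUBIC) for x in(a,b)]))
E
```

```text
(no output)
```

View pics/w3.png

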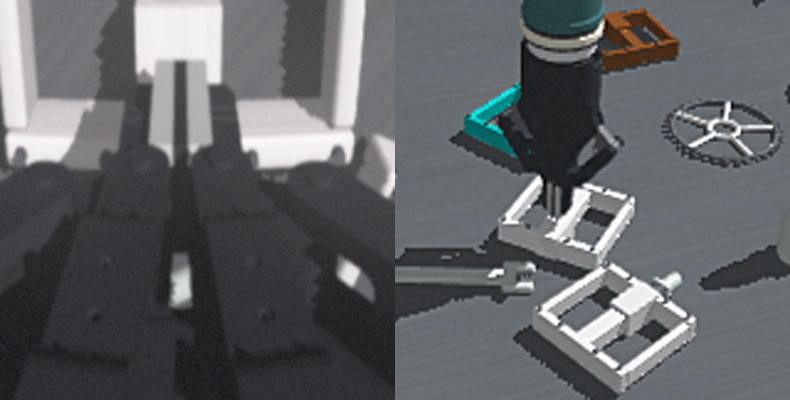

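The grey pads appear shut over the thick barrel part, although TCP z reads 2.4. I'll check real heights with the depth maps.

```bash
python3 - <<'E'
from h import *; from bench import cams,env
s=env.get_state();tcp=s["ee_pos"]; Rw=R.from_quat(s["orientation"]).as_matrix()
for n in("scene","side"):
    c=cams.camera(n);P=cloud(c);im=c["image"].astype(int)
    M=R.from_quat(c["rotation"]).as_matrix()
    for h in (0,20,40):
        p=M.T@(tcp+[0,0,h]-c["position"]); u,v=c["fx"]*p[0]/p[2]+c["cx"],c["fy"]*p[1]/p[2]+c["cy"]; i,j=int(round(v)),int(round(u))
        print(n,h,"px",round(u),round(v),"depth expected",p[2].round(1),"map",c["z_map"][i,j],im[i,j])
    d=P-tcp; L=d@Rw
    near=(np.hypot(d[...,0],d[...,1])<80)&(P[...,2]>3)
    white=near&(im.mean(2)>140)&(P[...,2]<40)
    q=P[white]; rc=cv2.minAreaRect(q[:,:2].astype(np.float32)); print(" white",rc,np.percentile(q[:,2],[2,50,98]).round(1))
    A=np.c_[q[:,:2]-q[:,:2].mean(0),np.ones(len(q))]; print(" tilt",np.linalg.lstsq(A,q[:,2],rcond=None)[0].round(3))
    f=near&(np.hypot(d[...,0],d[...,1])<25)&(P[...,2]<60)
    idx=np.argwhere(f&(abs(L[...,0])<16))
    for z0 in range(0,60,6):
        g=f&(abs(P[...,2]-z0-3)<3); 
        if g.any(): print("  z",z0,"n",g.sum(),"toolx",np.percentile(L[g][:,0],[5,95]).round(0),"tooly",np.percentile(L[g][:,1],[5,95]).round(0),"bright",im[g].mean().round(0))
c=cams.camera("wrist"); z=c["z_map"]; print("wrist depth col 280, rows 190..300",z[190:300:8,280].round(0), "col 255",z[190:300:8,262].round(0))
E
```

```text
scene 0 px 285 239 depth expected 1069.6 map 1036.4491 [225 223 225]
scene 20 px 285 233 depth expected 1058.7 map 1055.4504 [155 153 155]
scene 40 px 285 226 depth expected 1047.9 map 1030.9208 [123 120 116]
 white ((577.783203125, 146.38339233398438), (120.02440643310547, 150.58248901367188), 51.79899215698242) [ 4.5 20.  25.2]
 tilt [-6.0000e-03  1.9000e-02  1.7729e+01]
  z 0 n 11 toolx [-24.  11.] tooly [-3. 12.] bright 135.0
  z 6 n 12 toolx [-23.  15.] tooly [-6. 12.] bright 148.0
  z 12 n 9 toolx [-18.  14.] tooly [ 1. 13.] bright 189.0
  z 18 n 62 toolx [-22.  15.] tooly [-10.  13.] bright 197.0
  z 24 n 23 toolx [-23.  -1.] tooly [-10.  12.] bright 172.0
  z 30 n 2 toolx [-11.  -7.] tooly [7. 8.] bright 198.0
  z 36 n 13 toolx [-14.  -8.] tooly [-9.  8.] bright 94.0
  z 42 n 27 toolx [-14.  -1.] tooly [-9. 14.] bright 71.0
  z 48 n 21 toolx [-14.   1.] tooly [-9. 15.] bright 71.0
  z 54 n 27 toolx [-14.  -6.] tooly [-11.  15.] bright 62.0
side 0 px 318 216 depth expected 1038.1 map 1017.89594 [128 126 128]
side 20 px 319 210 depth expected 1024.9 map 1018.44666 [127 125 127]
[... 317 characters left out ...]
17.] tooly [-15.   5.] bright 126.0
  z 12 n 24 toolx [-20.  21.] tooly [-15.   3.] bright 125.0
  z 18 n 33 toolx [-14.  23.] tooly [-15.   1.] bright 152.0
  z 24 n 104 toolx [-22.  18.] tooly [-14.   8.] bright 181.0
  z 30 n 1 toolx [-5. -5.] tooly [-7. -7.] bright 156.0
  z 36 n 6 toolx [-12.   1.] tooly [-7.  1.] bright 114.0
  z 42 n 21 toolx [-12.   4.] tooly [-15.   2.] bright 80.0
  z 48 n 16 toolx [-12.   2.] tooly [-15.   5.] bright 70.0
  z 54 n 22 toolx [-13.   3.] tooly [-15.   0.] bright 60.0
wrist depth col 280, rows 190..300 [159. 160. 161. 162. 162. 165. 162. 164. 164. 143. 135. 128. 122. 119.] col 255 [160. 161. 183. 186. 177. 166. 161. 163. 166. 165. 143. 137. 131. 112.]
```

```bash
python3 - <<'E'
from h import *; from bench import cams
T=load("w1")["tool_from_camera"]
def pts(c):
    z=c["z_map"]; v,u=np.mgrid[:420,:560]; a=(u-c["cx"])/c["fx"];b=(v-c["cy"])/c["fy"]; r=np.hypot(a,b); t=np.tan(r)/np.maximum(r,1e-9)
    P=np.stack([a*t*z,b*t*z,z],-1); return P@T[:3,:3].T+T[:3,3]
for c in(load("w1"),cams.camera("wrist")):
    L=pts(c); im=c["image"]
    f=(abs(L[...,0])<14)&(abs(L[...,1])<45)&(L[...,2]>-80)&(L[...,2]<15)&(c["z_map"]>0)
    for z0 in range(-80,15,6):
        g=f&(abs(L[...,2]-z0)<3)
        if g.sum()>3: print(z0,g.sum(),np.percentile(L[g][:,0],[5,95]).round(),"y",np.percentile(L[g][:,1],[2,25,50,75,98]).round(),im[g].mean().round())
    print()
E
```

```text
-80 334 [ 6. 13.] y [-44. -33.  25.  33.  43.] 71.0
-74 851 [-8. 12.] y [-31. -25.  23.  25.  32.] 90.0
-68 583 [-9. 11.] y [-35. -24. -23.  24.  34.] 100.0
-62 662 [-8. 11.] y [-36. -26.  23.  25.  36.] 97.0
-56 565 [-9. 11.] y [-36. -25.  23.  25.  36.] 97.0
-50 552 [-8. 11.] y [-36. -26. -23.  26.  36.] 99.0
-44 416 [-9. 11.] y [-35. -24.  23.  25.  35.] 104.0
-38 164 [-9. 11.] y [-29. -24.  23.  24.  28.] 101.0

-80 694 [-5. 13.] y [-27.  -9.  -2.   9.  27.] 68.0
-74 517 [-4. 13.] y [-19.  -5.  -0.   5.  19.] 68.0
-68 541 [-8. 11.] y [-6. -1. -0.  1.  6.] 105.0
-62 434 [ 7. 11.] y [-13.  -6.  -0.   6.  13.] 116.0
-56 433 [ 6. 11.] y [-13.  -6.  -0.   7.  13.] 116.0
-50 379 [ 6. 11.] y [-13.  -7.  -0.   7.  13.] 115.0
-44 303 [ 6. 11.] y [-13.  -8.  -0.   8.  13.] 110.0
-38 123 [ 7. 11.] y [-11.  -5.  -0.   4.  11.] 149.0
-26 890 [ 1. 13.] y [-12.  -8.  -1.   6.  11.] 232.0
-20 76 [ 0. 13.] y [-12.  -8.  -0.   6.  11.] 233.0
-2 158 [-12.  13.] y [-43. -29. -16.  28.  44.] 108.0
4 4327 [-12.  13.] y [-44. -29.  14.  29.  44.] 106.0
```

Both wrist depth maps, and the scene camera, put the visible fingertips about 36 mm short of the reported TCP. The shut fingers are therefore hovering just above the barrel. I'll reopen there and go down about 33 mm more in small steps, watching force.

```bash
python3 -m inch '[0,0,0,0,0,0,0.55, 0,0,0,0,0,0,0.55, 0,0,0,0,0,0,0.55, 0,0,0,0,0,0,0.55, 0,0,0,0,0,0,0.55, 0,0,0,0,0,0,0.55, 0,0,0,0,0,8,0.55, 0,0,0,0,0,14,0.55, 0,0,0,0,0,19,0.55, 0,0,0,0,0,23,0.55, 0,0,0,0,0,26,0.55, 0,0,0,0,0,26,0.55]'
```

```text
time: 4.7
ee_pos: [571.9, 146.2, -24.9]
orientation: [0.403, 0.915, -0.001, -0.001]
contact_force: [-0.3, 0.6, 0.3]
opening: 0.55
grasp_force: 0.0
```

```bash
python3 - <<'E'
from h import *; from bench import cams,env
s=env.get_state();print(s["ee_pos"]);c=cams.camera("wrist");T=c["tool_from_camera"]
z=c["z_map"]; v,u=np.mgrid[:420,:560]; a=(u-c["cx"])/c["fx"];b=(v-c["cy"])/c["fy"]; r=np.hypot(a,b); t=np.tan(r)/np.maximum(r,1e-9)
L=np.stack([a*t*z,b*t*z,z],-1)@T[:3,:3].T+T[:3,3]
for z0 in range(-70,40,4):
    g=(abs(L[...,0])<14)&(abs(L[...,1])<45)&(abs(L[...,2]-z0)<2)&(z>0)
    if g.sum()>3: print(z0,g.sum(),"x",np.percentile(L[g][:,0],[5,95]).round(),"y",np.percentile(L[g][:,1],[2,25,50,75,98]).round(),c["image"][g].mean().round())
E
```

```text
[571.92844303 146.17385712 -24.90905549]
-70 389 x [-9. 11.] y [-30. -24. -23.  24.  29.] 98.0
-66 410 x [-8. 11.] y [-36. -24.  23.  25.  36.] 92.0
-62 445 x [-8. 11.] y [-36. -25. -23.  25.  36.] 92.0
-58 415 x [-9. 11.] y [-37. -25.  23.  25.  37.] 92.0
-54 543 x [-10.  11.] y [-36. -24.  -0.  23.  36.] 140.0
-50 3178 x [-12.  13.] y [-29.  -7.  -0.   7.  28.] 215.0
-46 324 x [-8. 11.] y [-36. -26.  23.  25.  36.] 94.0
-42 231 x [-8. 11.] y [-34. -24. -23.  24.  33.] 100.0
-38 114 x [-10.  10.] y [-27. -23.  23.  24.  26.] 77.0
-34 4 x [-0.  1.] y [-21.  12.  24.  24.  24.] 78.0
-26 3796 x [-11.  13.] y [-44. -24.  13.  24.  44.] 98.0
-22 107 x [-8. 13.] y [-43. -27. -14.  24.  43.] 99.0
```

The tips are now at z≈13 either side of the barrel, whose top reads 26. I go 6 mm lower and close.

```bash
python3 -m inch '[0,0,0,0,0,4,0.55, 0,0,0,0,0,6,0.55, 0,0,0,0,0,6,0, 0,0,0,0,0,6,0, 0,0,0,0,0,6,0, 0,0,0,0,0,6,0, 0,0,0,0,0,6,0, 0,0,0,0,0,6,0, 0,0,0,0,0,6,0]'
```

```text
time: 5.5
ee_pos: [572.9, 146.3, -29.4]
orientation: [0.403, 0.915, 0.0, 0.0]
contact_force: [-0.7, -0.9, 0.0]
opening: 0.264
grasp_force: 60.3
```

Opening 0.264 is about 22–24 mm with a 60 N grip, so I'm holding the thick side. That confirms the bore is toward −tool x. Now lifting.

```bash
python3 -m inch '[0,0,0,0,0,-10,0, 0,0,0,0,0,-25,0, 0,0,0,0,0,-50,0, 0,0,0,0,0,-80,0, 0,0,0,0,0,-115,0, 0,0,0,0,0,-150,0, 0,0,0,0,0,-185,0, 0,0,0,0,0,-220,0, 0,0,0,0,0,-245,0, 0,0,0,0,0,-260,0, 0,0,0,0,0,-260,0, 0,0,0,0,0,-260,0]'; python3 -c "
from h import *;from bench import env;s=env.get_state();log(s);print(s['joint_positions'].round(3))"
```

```text
time: 6.5
ee_pos: [573.0, 146.3, 231.3]
orientation: [0.403, 0.915, 0.001, 0.001]
contact_force: [-0.2, -0.3, -3.1]
opening: 0.267
grasp_force: 60.0
[ 0.154  0.175  1.208  0.     1.756 -0.587]
```

```bash
python3 -m inch '[0,0,-3,-12,-12,0,0, 0,0,-7,-35,-36,0,0, 0,0,-11,-63,-65,0,0, 0,0,-15,-91,-94,0,0, 0,0,-19,-120,-123,0,0, 0,0,-22,-149,-153,0,0, 0,0,-24,-178,-183,0,0, 0,0,-26,-207,-212,0,0, 0,0,-27,-230,-236,0,0, 0,0,-27.5,-241,-247,0,0, 0,0,-27.5,-245,-251,0,0, 0,0,-27.5,-245,-251,0,0, 0,0,-27.5,-245,-251,0,0]'; python3 -c "
from h import *;from bench import env;s=env.get_state();log(s);print(s['joint_positions'].round(3))"
python3 -m inch '[0,-5,0,0,0,0,0, 0,-10,0,-3,0,-2,0, 0,-15,0,-7,0,-4,0, 0,-20,0,-11,0,-6,0, 0,-25,0,-16,0,-8,0, 0,-30,0,-22,0,-10,0, 0,-30,0,-27,0,-7,0, 0,-30,0,-27,0,-7,0]'; python3 - <<'E'
from h import *;from bench import env;s=env.get_state();log(s);print(s['joint_positions'].round(3))
A=[];b=[]
for l in open("log.txt"):
    q,p,_=eval(l); r=np.hypot(p[0],p[1]); t2=q[1];t3=t2+q[2];t5=t3+q[4]
    A+=[[1,0,np.sin(t2),np.sin(t3),np.cos(t3),np.sin(t5)],[0,1,np.cos(t2),np.cos(t3),-np.sin(t3),np.cos(t5)]];b+=[r,p[2]]
x,res,rk,_=np.linalg.lstsq(np.array(A),np.array(b),rcond=None);print(x.round(1),rk,(np.array(A)@x-b).round(1))
E
```

```text
time: 7.58
ee_pos: [552.7, -202.7, 228.7]
orientation: [0.174, 0.985, 0.001, -0.001]
contact_force: [1.2, 0.5, -2.2]
opening: 0.266
grasp_force: 59.9
[-4.490e-01  1.730e-01  1.216e+00  1.000e-03  1.756e+00 -1.670e+00]
time: 8.25
ee_pos: [577.5, -210.7, 235.0]
orientation: [0.167, 0.952, -0.044, 0.253]
contact_force: [-0.8, -0.1, -2.6]
opening: 0.266
grasp_force: 60.0
[-0.482 -0.165  1.635  0.074  1.158 -1.717]
[  2.4 157.8 451.  499.7 101.3 364.2] 6 [-0.1  0.   0.   0.   0.1  0.  -0.   0.   0.  -0. ]
```

```bash
python3 - <<'E'
from h import *
from scipy.optimize import least_squares
A=[];b=[];lat=[]
for l in open("log.txt"):
    q,p,_=eval(l); c,s=np.cos(q[0]),np.sin(q[0]); r=c*p[0]+s*p[1]; 
    if abs(q[3])<.02: lat.append(-s*p[0]+c*p[1])
    else: r/=1
    t2=q[1];t3=t2+q[2];t5=t3+q[4]
    A+=[[1,0,np.sin(t2),np.sin(t3),np.cos(t3),np.sin(t5)],[0,1,np.cos(t2),np.cos(t3),-np.sin(t3),np.cos(t5)]];b+=[r,p[2]]
x,_,rk,_=np.linalg.lstsq(np.array(A),np.array(b),rcond=None);print(x.round(1),rk,lat)
f=lambda q:np.array([x[0]+x[2]*np.sin(q[0])+x[3]*np.sin(q[0]+q[1])+x[4]*np.cos(q[0]+q[1])+x[5]*np.sin(sum(q)), x[1]+x[2]*np.cos(q[0])+x[3]*np.cos(q[0]+q[1])-x[4]*np.sin(q[0]+q[1])+x[5]*np.cos(sum(q))])
for rg in(500,550,590):
  for z in(150,200,250,300,350,400):
    o=least_squares(lambda q:np.append(f(q)-[rg+55,z],(sum(q)-np.pi/2)*500),[-.3,1.5,.5],bounds=([-.76,.27,.17],[2.03,2.55,2.65])); print(rg,z,o.x.round(2),o.cost.round(1))
E
```

```text
[ -1.4 152.6 457.3 499.4 103.1 363.5] 6 [np.float64(56.70534059789196), np.float64(56.640144470302204), np.float64(56.615499458474574), np.float64(57.009275511568035)]
500 150 [-0.76  2.43  0.17] 13287.0
500 200 [-0.76  2.39  0.17] 9259.0
500 250 [-0.76  2.35  0.17] 6019.7
500 300 [-0.76  2.3   0.17] 3517.4
500 350 [-0.76  2.26  0.17] 1707.9
500 400 [-0.76  2.22  0.17] 556.0
550 150 [-0.76  2.41  0.17] 16134.1
550 200 [-0.76  2.38  0.17] 11666.6
550 250 [-0.74  2.32  0.17] 8034.7
550 300 [-0.71  2.26  0.17] 5123.2
550 350 [-0.69  2.2   0.17] 2895.9
550 400 [-0.67  2.15  0.17] 1322.3
590 150 [-0.62  2.31  0.17] 19650.7
590 200 [-0.6   2.26  0.17] 14529.9
590 250 [-0.59  2.21  0.17] 10268.6
590 300 [-0.58  2.16  0.17] 6815.4
590 350 [-0.56  2.11  0.17] 4119.4
590 400 [-0.55  2.06  0.17] 2133.3
```

Pointing radially outward, the tool only reaches level when it is high up, because of the j5 limit. I'll build the full FK, check it against the log, and look for a goal with a comfortable sideways wrist.

```bash
cat > k.py <<'E'
from h import *
from scipy.optimize import least_squares
lo=np.array([-3.1,-.76,.27,-1.08,.17,-2.57]);hi=np.array([3.1,2.03,2.55,4.22,2.65,2.57])
D=[eval(l) for l in open("log.txt")]
def fk(q,x):
    M=R.from_euler("ZYZYZ",[q[0],q[1]+q[2],q[3],q[4],q[5]+np.pi/2]).as_matrix()
    t=q[1]+q[2]; w=R.from_euler("Z",q[0]).apply([x[0]+x[2]*np.sin(q[1])+x[3]*np.sin(t)+x[4]*np.cos(t),x[6],x[1]+x[2]*np.cos(q[1])+x[3]*np.cos(t)-x[4]*np.sin(t)])
    return w+x[5]*M[:,2],M
X=least_squares(lambda x:np.concatenate([fk(q,x)[0]-p for q,p,_ in D]),[0,155,455,500,100,364,57]).x
def target(az,tilt,g,off=55):
    # tilt 0: tool down, bore (-tool x) along az ; 90: tool z along az, bore up
    M=R.from_euler("Z",az,degrees=True)*R.from_matrix(np.array([[-1,0,0],[0,1,0],[0,0,-1.]]).T)*R.from_euler("Y",-tilt,degrees=True)
    M=M.as_matrix(); return np.array(g)+off*M[:,2],M
def ik(p,M,q0):
    def e(q):
        a,B=fk(q,X); return np.concatenate([(a-p)/100,R.from_matrix(B.T@M).as_rotvec()])
    o=least_squares(e,np.clip(q0,lo+1e-6,hi-1e-6),bounds=(lo,hi)); return o.x,np.sqrt(2*o.cost)
E
python3 - <<'E'
from k import *
print(X.round(1))
for q,p,o in D: a,M=fk(q,X); print((a-p).round(1),(np.degrees((R.from_quat(o).inv()*R.from_matrix(M)).magnitude())).round(2))
q0=np.array(D[-1][0]); rng=np.random.default_rng(0)
for z in(180,250):
  for az in range(-180,180,15):
    best=[]
    p,M=target(az,90,[554,-203,z])
    for k in range(12):
        qs=q0 if k==0 else lo+(hi-lo)*rng.random(6)
        q,e=ik(p,M,qs)
        if e<1e-3: best.append((np.min(np.minimum(q-lo,hi-q)),-np.abs(q-q0).max(),q.round(2)))
    if best: b=max(best,key=lambda t:t[1]); print(z,az,len(best),b)
E
```

```text
Traceback (most recent call last):
  File "k.py", line 9, in <module>
    X=least_squares(lambda x:np.concatenate([fk(q,x)[0]-p for q,p,_ in D]),[0,155,455,500,100,364,57]).x
      ~~~~~~~~~~~~~^^^^^^^^^^^^^^^^^^^^^^^^^^^^^^^^^^^^^^^^^^^^^^^^^^^^^^^^^^^^^^^^^^^^^^^^^^^^^^^^^^^
  File "k.py", line 9, in <lambda>
    X=least_squares(lambda x:np.concatenate([fk(q,x)[0]-p for q,p,_ in D]),[0,155,455,500,100,364,57]).x
                                             ~~^^^^^
  File "k.py", line 6, in fk
    M=R.from_euler("ZYZYZ",[q[0],q[1]+q[2],q[3],q[4],q[5]+np.pi/2]).as_matrix()
      ~~~~~~~~~~~~^^^^^^^^^^^^^^^^^^^^^^^^^^^^^^^^^^^^^^^^^^^^^^^^^
  File "scipy/spatial/transform/_rotation.pyx", line 1413, in scipy.spatial.transform._rotation.Rotation.from_euler
ValueError: Expected axis specification to be a non-empty string of upto 3 characters, got ZYZYZ
```

```bash
sed -i 's|M=R.from_euler("ZYZYZ",\[q\[0\],q\[1\]+q\[2\],q\[3\],q\[4\],q\[5\]+np.pi/2\]).as_matrix()|M=(R.from_euler("ZYZ",[q[0],q[1]+q[2],q[3]])*R.from_euler("YZ",[q[4],q[5]+np.pi/2])).as_matrix()|' k.py
cat > scan.py <<'E'
from k import *
print(X.round(1))
for q,p,o in D: a,M=fk(q,X); print((a-p).round(1),(np.degrees((R.from_quat(o).inv()*R.from_matrix(M)).magnitude())).round(2))
q0=np.array(D[-1][0]); rng=np.random.default_rng(0)
for z in(180,250):
  for az in range(-180,180,15):
    best=[]
    p,M=target(az,90,[554,-203,z])
    for k in range(12):
        qs=q0 if k==0 else lo+(hi-lo)*rng.random(6)
        q,e=ik(p,M,qs)
        if e<1e-3: best.append((np.min(np.minimum(q-lo,hi-q)).round(2),-np.abs(q-q0).max().round(2),q.round(2)))
    if best: b=max(best,key=lambda t:t[1]); print(z,az,len(best),b)
E
python3 scan.py
```

```text
[  0.  152.6 449.  499.8 100.7 357.7  56.6]
[ 0.  0. -0.] 0.0
[-0. -0.  0.] 0.0
[0. 0. 0.] 0.0
[ 0.  0. -0.] 0.0
[0. 0. 0.] 0.0
180 -45 4 (np.float64(0.25), np.float64(-3.9), array([-0.13,  0.1 ,  2.24,  3.97,  0.96,  1.01]))
180 -30 2 (np.float64(0.21), np.float64(-3.29), array([-0.37,  0.01,  2.34,  3.36,  0.79,  1.41]))
180 -15 3 (np.float64(0.2), np.float64(-3.65), array([-0.64, -0.01,  2.35,  2.62,  0.84,  1.93]))
180 0 5 (np.float64(0.27), np.float64(-3.95), array([-0.86,  0.07,  2.28,  2.12,  1.08,  2.23]))
180 15 2 (np.float64(0.21), np.float64(-4.08), array([-0.97,  0.18,  2.13,  1.81,  1.32,  2.36]))
180 30 6 (np.float64(0.13), np.float64(-4.16), array([-1.01,  0.31,  1.96,  1.6 ,  1.54,  2.44]))
180 45 6 (np.float64(0.08), np.float64(-4.21), array([-0.99,  0.44,  1.76,  1.45,  1.74,  2.49]))
180 60 4 (np.float64(0.03), np.float64(-4.26), array([-0.95,  0.57,  1.56,  1.33,  1.93,  2.54]))
250 -45 5 (np.float64(0.12), np.float64(-4.03), array([-0.13, -0.08,  2.21,  4.1 ,  0.83,  0.8 ]))
250 -30 6 (np.float64(0.25), np.float64(-3.37), array([-0.37, -0.19,  2.3 ,  3.44,  0.56,  1.32]))
250 -15 6 (np.float64(0.23), np.float64(-3.85), array([-0.64, -0.21,  2.32,  2.48,  0.65,  2.13]))
250 0 5 (np.float64(0.11), np.float64(-4.17), array([-0.86, -0.12,  2.25,  2.  ,  0.98,  2.46]))
250 15 4 (np.float64(0.02), np.float64(-4.27), array([-0.97,  0.02,  2.11,  1.76,  1.29,  2.55]))
```

FK is exact. The goal I'll use is tool azimuth about 10° at z about 190, with j4≈2 and j6≈2.2. I'll plan a joint-space path to it and print the Cartesian waypoints.

```bash
cat > plan.py <<'E'
from k import *
import sys
q0=np.array(D[-1][0]); rng=np.random.default_rng(1)
for az,z in((0,170),(0,190),(10,190),(20,170),(0,210),(-8,200)):
    p,M=target(az,90,[554,-203,z]); S=[ik(p,M,[-.9,.1,2.2,2,1.1,2.2])]
    for q,e in S:
        zs=[];ang=0;prev=None;wz=[];xy=[]
        for t in np.linspace(0,1,41):
            a,B=fk(q0+t*(q-q0),X)
            C=np.array([[x,y,w] for x in(-74,26) for y in(-55,55) for w in(-69,-41)])  # pedal corners in tool frame, grasp at -55: bore toward -x
            C[:,0]*=-1; zs.append((C@B.T+a)[:,2].min()); wz.append((a-X[5]*B[:,2])[2]); xy.append(a-55*B[:,2])
            if prev is not None: ang+=np.degrees(R.from_matrix(prev.T@B).magnitude())
            prev=B
        print(az,z,e.round(4),q.round(2),"margin",np.minimum(q-lo,hi-q).min().round(2),"rot",ang.round(),"pedal minz",np.round(min(zs)),"wrist minz",np.round(min(wz)),"x,y,z range",np.min(xy,0).round(),np.max(xy,0).round())
E
python3 plan.py
```

```text
0 170 0.0 [-0.86  0.1   2.28  2.13  1.1   2.2 ] margin 0.27 rot 335.0 pedal minz 87.0 wrist minz 170.0 x,y,z range [ 552. -203.  170.] [586. -73. 283.]
0 190 0.0 [-0.86  0.04  2.27  2.1   1.07  2.26] margin 0.28 rot 335.0 pedal minz 104.0 wrist minz 190.0 x,y,z range [ 552. -203.  186.] [586. -78. 283.]
10 190 0.0 [-0.94  0.12  2.18  1.89  1.24  2.36] margin 0.21 rot 331.0 pedal minz 93.0 wrist minz 190.0 x,y,z range [ 551. -203.  167.] [570. -98. 283.]
20 170 0.0 [-0.99  0.25  2.08  1.73  1.4   2.37] margin 0.2 rot 325.0 pedal minz 68.0 wrist minz 170.0 x,y,z range [ 545. -203.  145.] [ 561. -111.  283.]
0 210 0.0 [-0.86 -0.02  2.27  2.07  1.03  2.33] margin 0.24 rot 336.0 pedal minz 122.0 wrist minz 210.0 x,y,z range [ 552. -203.  197.] [585. -83. 283.]
-8 200 0.0 [-0.75 -0.04  2.32  2.32  0.9   2.16] margin 0.23 rot 339.0 pedal minz 123.0 wrist minz 200.0 x,y,z range [ 552. -203.  200.] [603. -59. 283.]
```

```bash
cat > seg.py <<'E'
# prints waypoints (turn deg, shift mm) from the present pose along the joint path to the goal
from k import *
from bench import env
import sys
s=env.get_state(); q0=s["joint_positions"]; a0,B0=s["ee_pos"],R.from_quat(s["orientation"]).as_matrix()
p,M=target(0,90,[554,-203,200]); q,e=ik(p,M,[-.86,0,2.27,2.08,1.05,2.3])
n=int(sys.argv[1]); print(q0.round(2),q.round(2))
for i in range(1,min(n,10)+1):
    a,B=fk(q0+(q-q0)*i/n,X); print(*np.degrees(R.from_matrix(B0.T@B).as_rotvec()).round(0).astype(int),*(B0.T@(a-a0)).round(0).astype(int),sep=",")
E
python3 seg.py 30
```

```text
[-0.48 -0.16  1.63  0.07  1.16 -1.72] [-0.86  0.01  2.27  2.09  1.05  2.29]
-3,1,10,10,15,11
-6,2,20,20,29,21
-9,4,30,28,44,30
-12,6,40,36,58,37
-14,9,51,42,72,43
-17,11,61,47,85,48
-19,15,71,52,97,52
-21,18,82,55,108,55
-22,22,92,57,119,57
-24,26,102,58,129,58
```

```bash
python3 -m inch '[-3,1,10,10,15,11,0, -3,1,10,10,15,11,0, -6,2,20,20,29,21,0, -6,2,20,20,29,21,0, -9,4,30,28,44,30,0, -9,4,30,28,44,30,0, -12,6,40,36,58,37,0, -12,6,40,36,58,37,0, -14,9,51,42,72,43,0, -14,9,51,42,72,43,0, -17,11,61,47,85,48,0, -17,11,61,47,85,48,0, -19,15,71,52,97,52,0, -19,15,71,52,97,52,0, -21,18,82,55,108,55,0, -21,18,82,55,108,55,0, -22,22,92,57,119,57,0, -22,22,92,57,119,57,0, -24,26,102,58,129,58,0, -24,26,102,58,129,58,0]'; python3 seg.py 20
```

```text
time: 9.92
ee_pos: [603.8, -83.6, 158.3]
orientation: [0.789, 0.488, 0.372, 0.027]
contact_force: [0.5, 0.2, -3.1]
opening: 0.268
grasp_force: 60.0
[-0.61 -0.11  1.84  0.75  1.12 -0.39] [-0.86  0.01  2.27  2.09  1.05  2.29]
-1,3,11,7,-2,5
-1,6,22,13,-3,8
-1,9,33,18,-2,11
0,12,44,23,-1,13
0,15,54,27,2,13
1,18,65,30,5,13
2,21,76,32,9,12
4,24,87,33,14,10
6,28,98,32,20,7
8,31,108,30,26,3
```

Tracking matches the plan. On to the second segment.

```bash
python3 -m inch '[-1,3,11,7,-2,5,0, -1,3,11,7,-2,5,0, -1,6,22,13,-3,8,0, -1,6,22,13,-3,8,0, -1,9,33,18,-2,11,0, -1,9,33,18,-2,11,0, 0,12,44,23,-1,13,0, 0,12,44,23,-1,13,0, 0,15,54,27,2,13,0, 0,15,54,27,2,13,0, 1,18,65,30,5,13,0, 1,18,65,30,5,13,0, 2,21,76,32,9,12,0, 2,21,76,32,9,12,0, 4,24,87,33,14,10,0, 4,24,87,33,14,10,0, 6,28,98,32,20,7,0, 6,28,98,32,20,7,0, 8,31,108,30,26,3,0, 8,31,108,30,26,3,0]'; python3 seg.py 10
```

```text
time: 11.58
ee_pos: [633.0, -74.4, 184.2]
orientation: [0.743, -0.33, 0.381, -0.44]
contact_force: [0.4, -0.2, -2.1]
opening: 0.266
grasp_force: 60.3
[-0.73 -0.05  2.05  1.41  1.08  0.95] [-0.86  0.01  2.27  2.09  1.05  2.29]
2,2,11,8,-1,-3
5,4,22,16,-1,-7
7,6,33,25,0,-12
10,7,44,35,2,-18
13,8,55,46,5,-25
17,9,66,56,10,-33
21,10,77,67,15,-43
25,11,87,78,22,-53
30,11,98,89,31,-65
35,11,108,99,40,-77
```

```bash
python3 -m inch '[2,2,11,8,-1,-3,0, 2,2,11,8,-1,-3,0, 5,4,22,16,-1,-7,0, 5,4,22,16,-1,-7,0, 7,6,33,25,0,-12,0, 7,6,33,25,0,-12,0, 10,7,44,35,2,-18,0, 10,7,44,35,2,-18,0, 13,8,55,46,5,-25,0, 13,8,55,46,5,-25,0, 17,9,66,56,10,-33,0, 17,9,66,56,10,-33,0, 21,10,77,67,15,-43,0, 21,10,77,67,15,-43,0, 25,11,87,78,22,-53,0, 25,11,87,78,22,-53,0, 30,11,98,89,31,-65,0, 30,11,98,89,31,-65,0, 35,11,108,99,40,-77,0, 35,11,108,99,40,-77,0]'; python3 - <<'E'
from k import *; from bench import env,cams
s=env.get_state(); M=R.from_quat(s["orientation"]).as_matrix(); print(M.round(3),s["ee_pos"]-55*M[:,2])
p,T=target(0,90,[554,-203,200]); print("residual turn",np.degrees(R.from_matrix(M.T@T).as_rotvec()).round(1),"shift",(M.T@(p-s["ee_pos"])).round(1))
ims=[]
for n in("scene","side"):
    c=cams.camera(n); P=cloud(c); im=c["image"].astype(int); np.savez(f"pics/{n}9.npz",**{k:np.array(v) for k,v in c.items()})
    m=(im.max(2)-im.min(2)<40)&(im.mean(2)>110)&(P[...,2]>60)&(P[...,2]<330)&(abs(P[...,0]-554)<90)&(abs(P[...,1]+203)<90)
    q=P[m]; print(n,m.sum(),np.percentile(q,[2,50,98],axis=0).round(0))
    ims.append(c["image"][100:400,20:280] if n=="scene" else c["image"][120:420,220:480])
cv2.imwrite("pics/fin.png",np.hstack([cv2.resize(i,(400,460)) for i in ims]))
E
```

```text
time: 13.25
ee_pos: [609.4, -204.6, 199.9]
orientation: [0.003, 0.708, -0.003, 0.707]
contact_force: [0.2, -0.0, -2.2]
opening: 0.271
grasp_force: 60.3
[[-0.001  0.008  1.   ]
 [ 0.     1.    -0.008]
 [-1.     0.    -0.001]] [ 554.39736007 -204.1224664   199.93491714]
residual turn [-0.5 -0.1 -0. ] shift [-0.1  1.6 -0.4]
scene 1389 [[ 533. -258.  125.]
 [ 576. -206.  188.]
 [ 581. -151.  223.]]
side 2166 [[ 477. -260.  130.]
 [ 561. -221.  210.]
 [ 576. -154.  226.]]
```

View pics/fin.png

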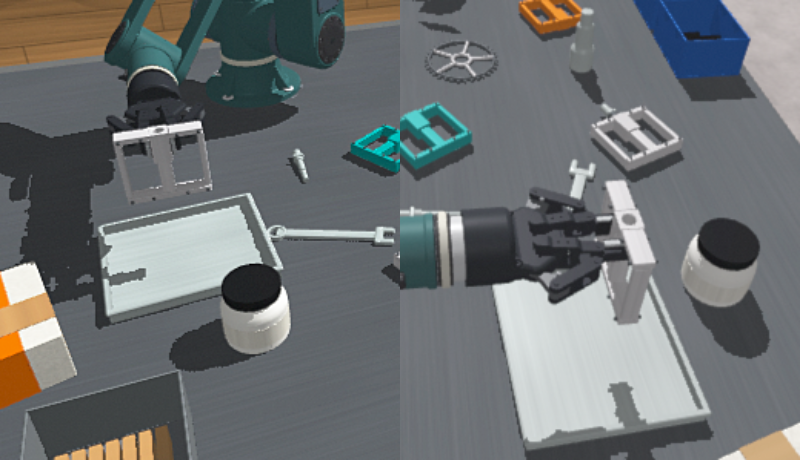

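The pedal stands on end over the tray, with the bore circle visible on top (side crop, 630,218). Now I check the residual tilt from the depth data.

```bash
python3 - <<'E'
from h import *
for n in("scene9","side9"):
    c=load(n);P=cloud(c);im=c["image"].astype(int)
    m=(im.max(2)-im.min(2)<40)&(im.mean(2)>110)&(P[...,2]>110)&(P[...,2]<235)&(abs(P[...,0]-572)<15)&(abs(P[...,1]+203)<65)
    q=P[m]; 
    for _ in range(8):
        A=np.c_[q[:,1]+203,q[:,2]-175,np.ones(len(q))]; x=np.linalg.lstsq(A,q[:,0],rcond=None)[0]; r=q[:,0]-A@x; q=q[abs(r)<max(3,1.5*r.std())]
    print(n,len(q),"plane tilt deg about y:",np.degrees(np.arctan(x[1])).round(1),"yaw",np.degrees(np.arctan(x[0])).round(1),"x",x[2].round(1))
    q=P[m]; rc=cv2.minAreaRect(q[:,1:].astype(np.float32)); print(" y-z rect",rc)
E
```

```text
scene9 900 plane tilt deg about y: 0.9 yaw 0.5 x 577.5
 y-z rect ((-204.81707763671875, 173.2528839111328), (102.47721862792969, 109.62088012695312), 89.53221893310547)
side9 513 plane tilt deg about y: 4.2 yaw -2.5 x 563.0
 y-z rect ((-205.51007080078125, 176.39730834960938), (100.82640838623047, 110.08008575439453), 89.88167572021484)
```

The pedal is upright to within about 1°, with its centre near (566,−205,175) and its lowest point about z=123. I'll hold briefly and hand in.

```bash
python3 -m inch '[0,0,0,0,0,0,0, 0,0,0,0,0,0,0, 0,0,0,0,0,0,0, 0,0,0,0,0,0,0, 0,0,0,0,0,0,0, 0,0,0,0,0,0,0]' && python3 -c "
from bench import env; print(env.job_done())"
```

```text
time: 13.85
ee_pos: [608.0, -202.1, 199.8]
orientation: [0.001, 0.707, -0.004, 0.707]
contact_force: [0.1, 1.0, -3.5]
opening: 0.269
grasp_force: 60.3
the job is handed in; nothing more can be done
None
```

The job is handed in at 13.85 s with the arm holding the pedal on end, bore straight up to within about 1°, over the drip tray with its lowest point about 100 mm above the rim; nothing else on the bench was touched.

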